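# Put the tongs away under the flap of a two-tier kit box

### The arm

A 7-joint arm with a two-finger parallel gripper is mounted at the origin on the work surface. World frame = base frame: x ahead of the robot, y to its left, z up, the work surface at z = 0. Lengths are in mm, angles in rad, forces in N, time in s.
With the tool pointing down it reaches from about 350 to 900 mm from the base axis. Payload 19.9 kg.
Tool frame: the origin (TCP) lies midway between the tips of the shut fingers; the grasp point (between the pads) lies 19 mm behind it (arm.pinch_z is the distance from the TCP to the grasp point, in mm); z points along the fingers, y is the direction in which the jaws open and shut (so a half turn about z gives the same grasp; the last joint's range is limited). The gripper opens to 85 mm and grips with 20 to 120 N. Pads are 22 mm wide; open, the fingers measure 114 mm over their backs; the gripper's body (76 mm by 85 mm) begins 54 mm behind the grasp point. The pads swing forward as they close: fully open they stand 13 mm farther back than shut.
Start: joints at [-1.304, 0.417, -0.01, 1.614, 0.005, 1.111, -0.053], TCP at [189.341, 595.61, 231.26] pointing down, gripper open.
Joint ranges: [-2.81, 2.81], [-0.39, 2.02], [-1.27, 1.25], [0.06, 2.57], [-1.19, 4.33], [0.19, 2], [-2.82, 2.82]. Speed limits (rad/s): [1.89, 1.89, 2.39, 2.39, 3.01, 3.01, 3.01].

### API

Orientations are given as a rotation vector (axis times angle).
In Python, from rig import sensors, capture, arm, nets gives the robot as it stands.
- The arm moves only by the tool step_arm, never from a script. Its arguments are lists of equal length, an entry for each row: "dp": the shift along the world's x, y, z in units of 60 mm (1.0 is 60 mm), a list of three; "turn": the turn, a rotation vector about the world's x, y, z in units of 6 degrees (1.0 is 6 degrees), a list of three. In form: {"dp": [[tx, ty, tz], ...], "turn": [[wx, wy, wz], ...]}. A call has 1 to 5 rows; each row is the pose to reach, as a shift and turn from the pose commanded when the call began; what a row does not reach only later rows make up. A row lasts 1/8 s, in which the tool goes at most 62.5 mm and 10.7 degrees, less where a joint would pass 70% of its speed; a pose out of reach is approached as far as the arm can. A call with a gripper value outside its range is refused whole. "claw" is the closure, from 0 (fully open) to 1 (shut), set as the call begins (left out, the last holds). The fingers move at their own pace and stop on an object; "force" is the grip in N (left out, the last holds). Time passes only in rows, so rows that repeat a pose let the fingers close. It gives the time, the measured TCP pose, the force and the opening at its end, in the units of the state.
- sensors.observe(): the state, without advancing time (a new reading comes with each control period).
- capture(name): name is "scene" or "top" or "wrist"; returns a dict with "frame" (400x640x3 uint8, red, green, blue), "z_map" (400x640 float32, mm along the optical axis (not along the pixel's ray), 0 where there is no reading), "fx", "fy", "cx", "cy" (pixels), "eye" and "rotation" of the camera in the world; the wrist camera has in their place "hand_eye" (4x4, takes a point from camera to tool coordinates, whose origin is the TCP and whose axes are the flange's). Camera axes: x right, y down, z forward; pixel columns grow to the right and rows downward; lengths in mm; the calibration is good to about 2 mm. A picture is of the moment at which its call begins: read the wrist's pose just before it.
- arm.close_job(): hands the job in, once; it reports no verdict.
Trained networks look in a picture, given as the dict that the camera call returned (one of the last four; its "shot" number tells which), for a name from the list of things; names that differ only in an ending like _2 or _b are one class to them, and where a whole thing is asked for, a point or a joint stands for the part that bears it (a point fixed in the world has none). Each returns a list of dicts, best first, with "score" (0 to 1); they miss things now and then, are a little off and sometimes report something else, mostly with a low value. They report only what shows in the picture. A call takes as long as a camera call. They do not tell look-alikes from the thing itself.
- nets.find_in(target, picture): "xy" ([column, row] in pixels, amid what is visible of it).
The state is a dict: "clock": time; "joints": joint angles; "dq": joint speeds; "effort": joint torques, N m; "tcp_pos": TCP position; "eef_rot": TCP orientation; "ft_force": force on the tool from outside, world axes, zero at the start; "ft_torque": the same for the moment, N m; "width": opening from 0.0 (shut) to 1.0 (fully open).
Only numpy, scipy, OpenCV 4.12 (cv2) and the standard library are available. Lean on these libraries where they do the work, as an engineer would, in place of code of your own. Each camera call takes 0.05 s, during which the arm holds its last target. There are 200 camera calls.

### The job

Put the loose tongs away in the lower tier of the metal kit box: swing its hinged flap up and right over, slide the tongs heads first into the wide lane under the fixed deck until the heads are against the far end wall and the tongs lie flat on the floor of the box, then shut the flap fully. Leave the table knife in the narrow lane and the things standing around the box where they are.

Things in the scene. Friction and masses are not known exactly. Their poses are not given: they have to be found in the camera images.
- kit: Fixed metal box, 210 long (x) x 140 wide (y) x 58 tall mm; origin at the centre of its underside; its +x end is the far end, away from the robot. Walls 5 mm, floor 4 mm thick. The lower tier inside runs x -100 to +100 and is 50 mm high. A fixed deck (z 54-58) covers it over x 0 to +105; the hinged flap covers the rest, x -100 to 0. Side and near walls are 54 mm tall.
- lane (a point): Middle of the wide lane's floor: box frame (0, -19, 4) mm, axes as the box. A low lengthwise wall (box y 27 to 31, top z 34) parts the wide lane (y -65 to 27) from the narrow lane (y 31 to 65) with the knife. The flap's opening is 100 mm long, shorter than the tongs: they go in tilted, heads down and forward, and are levelled as they advance under the deck.
- flap (a joint): Angle of the steel flap, rad: 0 = shut (level with the deck, resting on the walls), grows as its near edge rises and swings over away from the robot; stop at 2.6 (folded back, leaning over the deck). It starts shut or a little ajar. Stiff friction hinge (0.22 N m): it stays where it is left; about 3 N at the lug moves it.
- hinge (a point): Point on the flap's hinge line, which runs along the box's y: box frame (0, 0, 56) mm. Its axes are the box's axes. On the deck beyond it, three caps 14 mm tall are fixed at box x=82, and a 12 mm upstand at the far edge.
- lug (a point): Centre of the flap's black lug: a cylinder, 18 mm diameter, 22 long, axis along the box's y, 137 mm from the hinge line in the flap's plane (32 mm outside the near wall, 56 mm above the table when shut), on a stem 16 mm wide. Pinch it on its two flat ends from above; it turns easily between the pads. The flap plate, 138 wide, 4 thick, ends 105 mm from the hinge line.
- tongs: Locked rigid steel tongs lying on the table, 175 mm long (x), 20 tall, about 110-180 g; origin at the middle of the underside, x towards the heads. The arms are 22 mm wide over all from x -84 to +52; the heads (x +52 to +87.5) are 38 wide, 48 with side ribs (looks only). Balance point near x = +20. Can be gripped across the arms near the tail, e.g. at x = -45.
- tongs_head (a point): Front face of the tongs' heads: tongs frame (87.5, 0, 10) mm.
- tongs_tail (a point): Tail end of the tongs: tongs frame (-87, 0, 10) mm.
- knife: Steel table knife already in the narrow lane, 165 x 18 x 6 mm, loose; origin at the middle of the underside. Leave it.
- sauce: Squeeze bottle, 60 mm in diameter, 170 tall, loose bystander; origin at the centre of its underside.
- tub: Round black tub with white lid, 110 mm in diameter, 110 tall, loose bystander; origin at the centre of its underside.
- ramekin: Small white bowl, 80 mm in diameter, 40 tall, loose bystander; origin at the centre of its underside.
Things that resemble listed ones, but are neither listed nor needed, are in the scene too. Several things have the shape of the tongs; the one meant has the colours described above.

How it is judged:
By the outcome, as a careful person would: the job done as asked, in the order asked, and still so for the second after the job is handed in, with the robot touching nothing.
It also fails if it takes over 72 s, if anything falls off the work surface, if the arm or the gripper's body presses on something with over 40 N, if the wrist force passes 120 N, or if a joint passes its speed limit or range.

## Working session

There is one attempt and no reset: what is moved stays moved. The work goes in short steps, Python scripts to look and compute and a tool call to move; the robot and the scene stay as the last step left them, time stands still between calls to the robot, and variables do not carry over. Pictures are saved under pics/ and viewed, about 8 in all and at most 12, crops included, and the job is handed in when it is done.

Besides the shell and the picture viewer there is one more tool, called after ">>>" in YAML: its name, and indented under it one key for each argument. step_arm: Moves the arm, as the interface text tells. Its arguments: {"type":"object","properties":{"dp":{"type":"array"},"turn":{"type":"array"},"claw":{"type":"number"},"force":{"type":"number"}},"required":["dp","turn"]}

```bash
ls; mkdir -p pics; cat > h.py <<'E'
import numpy as np, cv2
from rig import sensors, capture, arm, nets
from scipy.spatial.transform import Rotation as R
def cam(p, st=None):
    if 'hand_eye' in p:
        st=st or sensors.observe(); T=np.eye(4); T[:3,:3]=R.from_rotvec(st['eef_rot']).as_matrix(); T[:3,3]=st['tcp_pos']
        M=T@np.array(p['hand_eye']); return M[:3,:3],M[:3,3]
    return np.array(p['rotation']),np.array(p['eye'])
def cloud(p,st=None):
    Rm,e=cam(p,st); z=p['z_map']; v,u=np.mgrid[:z.shape[0],:z.shape[1]]
    c=np.stack([(u-p['cx'])/p['fx']*z,(v-p['cy'])/p['fy']*z,z],-1)
    w=c@Rm.T+e; w[z==0]=np.nan; return w
def save(n,p,crop=None,s=1):
    im=p['frame'][...,::-1]
    if crop: a,b,c,d=crop; im=im[b:d,a:c]
    cv2.imwrite('pics/'+n,cv2.resize(im,None,fx=s,fy=s,interpolation=cv2.INTER_CUBIC))
E
python3 - <<'E'
from h import *
ims=[]
print(sensors.observe())
for n in ['scene','top']:
    p=capture(n); print(n,p['eye'],p['fx']); w=cloud(p); np.savez(n+'.npz',w=w,f=p['frame'])
    save(n+'.png',p)
    for t in ['kit','tongs','lug','flap','tongs_head','tongs_tail','knife','sauce','tub','ramekin','hinge','lane']:
        for d in nets.find_in(t,p)[:5]:
            x,y=map(int,d['xy']); print(t,round(d['score'],2),x,y,np.round(w[y,x]))
E
```

```text
pics
{'clock': 0.0, 'joints': array([-1.30453234,  0.41799894, -0.01032712,  1.61420055,  0.00473504,
        1.11070448, -0.05297799]), 'dq': array([ 6.39357664e-04,  5.24651330e-04,  9.56166542e-04, -4.18999966e-04,
        7.51383447e-05,  7.74905015e-04, -1.19045801e-03]), 'effort': array([ 6.35442120e-04, -8.64451504e+01,  6.79059327e-01, -4.34902954e+01,
        1.90475205e-02,  7.33696361e-03,  4.92759455e-05]), 'tcp_pos': array([189.22624656, 595.28340378, 230.63350725]), 'eef_rot': array([-4.81410663e-01, -3.10440478e+00,  2.01912299e-03]), 'ft_force': array([ 0.29611404, -0.54548319, -0.09588168]), 'ft_torque': array([0.02643578, 0.00938023, 0.02419053]), 'width': 0.9990762061451447}
scene [967.72134938 507.73576408 849.76212383] 392.1863613800941Traceback (most recent call last):
  File "<stdin>", line 5, in <module>
  File "h.py", line 12, in cloud
    w=c@Rm.T+e; w[z==0]=np.nan; return w
      ~~~~~~^~
ValueError: operands could not be broadcast together with shapes (400,640) (3,)
```

```bash
sed -i "s/return np.array(p\['rotation'\])/return R.from_rotvec(p['rotation']).as_matrix()/" h.py
python3 - <<'E'
from h import *
ims=[]
for n in ['scene','top']:
    p=capture(n); print(n,p['eye'],p['rotation'],p['fx']); w=cloud(p); np.savez(n+'.npz',w=w,f=p['frame'])
    save(n+'.png',p)
    for t in ['kit','tongs','lug','flap','tongs_head','tongs_tail','knife','sauce','tub','ramekin']:
        for d in nets.find_in(t,p)[:5]:
            x,y=map(int,d['xy']); print(t,round(d['score'],2),x,y,np.round(w[y,x]))
E
```

```text
scene [967.72134938 507.73576408 849.76212383] [-0.85686343 -2.64151705  0.91891889] 392.1863613800941
tongs 0.98 299 115 [ 384. -374.   16.]
tongs 0.76 199 187 [ 792. -290.   -1.]
tongs 0.68 264 165 [ 599. -247.   11.]
tongs 0.64 334 181 [473. -69.  19.]
flap 0.62 373 234 [528. 155.  62.]
tongs_head 0.86 298 115 [ 382. -384.    8.]
tongs_head 0.75 327 184 [491. -78.   9.]
tongs_head 0.72 268 166 [ 595. -230.   18.]
tongs_head 0.61 198 182 [ 790. -291.   18.]
tongs_head 0.39 230 125 [ 634. -364.  101.]
tongs_tail 0.97 302 120 [ 385. -356.    8.]
tongs_tail 0.86 196 186 [ 797. -297.    1.]
tongs_tail 0.75 326 183 [495. -78.  16.]
tongs_tail 0.6 266 168 [ 603. -229.   15.]
knife 0.38 265 167 [ 606. -229.   22.]
sauce 0.82 230 127 [ 635. -363.   94.]
tub 0.72 238 224 [790. -35. 102.]
ramekin 0.66 487 286 [379. 402.  11.]
top [ 428.37212366   12.21844163 1395.28458225] [-2.19213408  2.12898889 -0.11094021] 419.6058133643888
kit 0.91 281 197 [576. 140.  61.]
kit 0.68 394 184 [ 637. -232.   -2.]
kit 0.2 278 213 [524. 147.  64.]
tongs 0.85 339 242 [438. -51.  18.]
tongs 0.75 276 211 [530. 154.  63.]
tongs 0.74 416 135 [ 808. -305.   -2.]
tongs 0.66 449 258 [ 397. -415.   -3.]
lug 0.93 275 210 [533. 157.  65.]
flap 0.85 276 212 [527. 154.  62.]
tongs_head 0.9 395 185 [ 634. -235.   -2.]
tongs_head 0.85 441 262 [ 383. -382.   19.]
tongs_head 0.61 340 247 [422. -55.   4.]
tongs_head 0.56 409 134 [ 805. -277.   19.]
tongs_tail 0.87 410 139 [ 789. -281.   16.]
tongs_tail 0.86 444 262 [ 384. -392.   18.]
tongs_tail 0.76 396 185 [ 633. -238.    3.]
tongs_tail 0.76 340 245 [428. -54.  16.]
sauce 0.85 446 184 [ 623. -369.  122.]
tub 0.83 351 138 [764. -77. 103.]
tub 0.48 278 212 [527. 148.  62.]
ramekin 0.76 198 246 [411. 414.   2.]
```

View pics/scene.png

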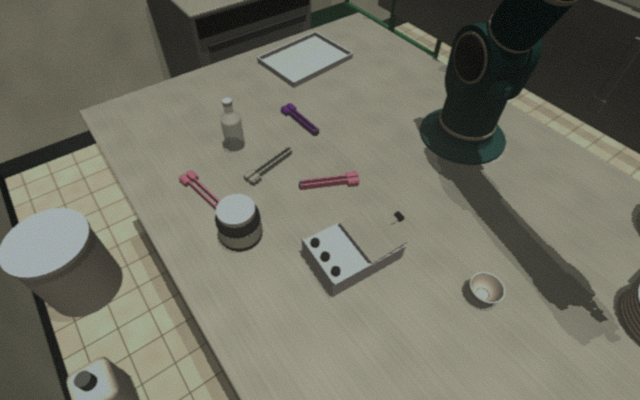

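View pics/top.png

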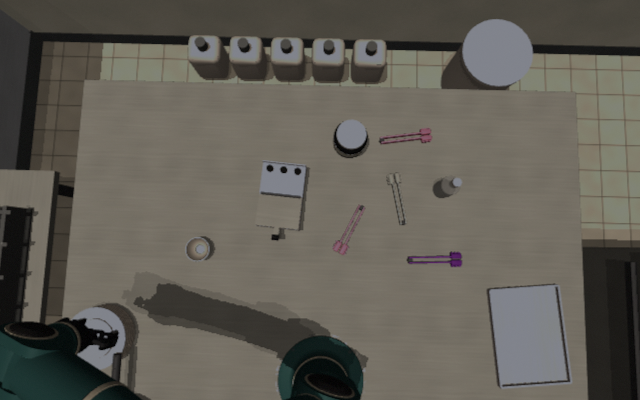

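```bash

python3 - <<'E'
from h import *
d=np.load('top.npz'); f=d['f'][...,::-1]
a=cv2.resize(f[150:250,240:340],None,fx=4,fy=4,interpolation=cv2.INTER_CUBIC)
b=cv2.resize(f[150:250,340:440],None,fx=4,fy=4,interpolation=cv2.INTER_CUBIC)
cv2.imwrite('pics/crop.png',np.hstack([a,b]))
W=d['w']
def rect(m,n):
    P=W[m]; c,s,a=cv2.minAreaRect(P[:,:2].astype(np.float32)); print(n,len(P),np.round(c,1),np.round(s,1),round(a,1),'z',np.round(np.percentile(P[:,2],[5,50,95]),1))
v,u=np.mgrid[:400,:640]
for n in ['top','scene']:
    d=np.load(n+'.npz'); W=d['w']; x,y,z=W[...,0],W[...,1],W[...,2]
    k=(x>380)&(x<700)&(y>60)&(y<260)
    m=k&(z>35)&(z<90); m=cv2.morphologyEx(m.astype(np.uint8),cv2.MORPH_OPEN,np.ones((3,3)))>0
    rect(m,n+' kit')
    for zz in (0,): 
        print(np.histogram(z[k&(z>20)],bins=np.arange(20,130,5)))
    t=(x>530)&(x<720)&(y>-275)&(y<-190)&(z>7)&(z<40); rect(t,n+' tongs')
    for (X,Y,r,nm) in [(764,-77,80,'tub'),(623,-369,60,'sauce'),(400,405,60,'ram')]:
        q=(np.hypot(x-X,y-Y)<r)&(z>20); rect(q,n+' '+nm)
E
```

```text
top kit 2946 [564.7 145.8] [140.3 250.1] 85.4 z [53.3 60.4 71.5]
(array([   9,    5,    9,    7,    5,   13,  298, 1083,  807,  509,  184,
         39,    9,    0,    0,    0,    0,    0,    0,    0,    0]), array([ 20,  25,  30,  35,  40,  45,  50,  55,  60,  65,  70,  75,  80,
        85,  90,  95, 100, 105, 110, 115, 120, 125]))
top tongs 298 [ 622.8 -231.8] [182.4  83.2] 0.4 z [ 7.8 18.  23.1]
top tub 1011 [772.4 -73.8] [101.6 106.1] 1.3 z [ 45.4 107.9 113.4]
top sauce 442 [ 623.  -382.4] [58.7 55.9] 23.3 z [ 35.3 112.6 170.7]
top ram 229 [403.9 407.2] [73.7 75.7] 2.2 z [20.9 33.3 41.4]
scene kit 4953 [562.2 144.8] [142.5 250.8] 85.0 z [47.7 59.3 70.5]
(array([  95,   89,  107,  100,   99,  102,  240, 2177, 1091,  859,  252,
         39,    7,    0,    0,    0,    0,    0,    0,    0,    0]), array([ 20,  25,  30,  35,  40,  45,  50,  55,  60,  65,  70,  75,  80,
        85,  90,  95, 100, 105, 110, 115, 120, 125]))
scene tongs 416 [ 601.6 -242.9] [145.1  52.1] 14.8 z [ 7.8 16.6 21.3]
scene tub 2019 [777.8 -69.9] [102.3 103.2] 25.7 z [ 30.4 100.5 110.5]
scene sauce 775 [ 627.4 -377.9] [44.5 58.9] 58.5 z [ 28.7  96.9 167.8]
scene ram 509 [400.2 406.8] [76.7 79.5] 54.2 z [21.2 33.3 40.4]
```

View pics/crop.png

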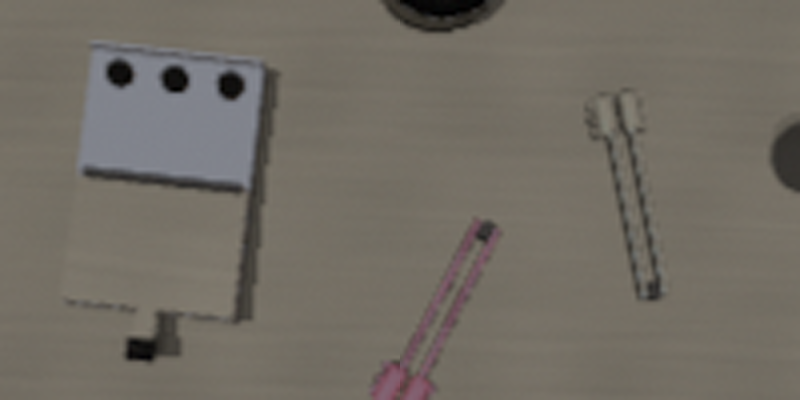

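Candidates for the tongs in the top picture are pink (349,230), pink (405,136), purple (435,259) and bare steel (397,198). The steel one is meant, with heads at about (394,173) and tail at (402,224). The crop shows the flap with its black lug at (275,237). The two pink ones and the purple one are look-alikes.

I'll move above the kit for a closer look.

>>> step_arm:
  dp:
    - [4, -7.3, 1.5]
    - [4, -7.3, 1.5]
    - [4, -7.3, 1.5]
    - [4, -7.3, 1.5]
    - [4, -7.3, 1.5]
  turn:
    - [0, 0, 2.2]
    - [0, 0, 2.2]
    - [0, 0, 2.2]
    - [0, 0, 2.2]
    - [0, 0, 2.2]

```text
clock: 1.78
tcp_pos: [337.8, 324.0, 287.3]
eef_rot: [0.122, 3.139, 0.001]
ft_force: [2.0, 0.3, -0.0]
width: 1.0
```

>>> step_arm:
  dp:
    - [0, 0, 0]
  turn:
    - [0, 0, 0]

```text
clock: 1.9
tcp_pos: [339.6, 322.6, 287.9]
eef_rot: [0.131, 3.137, 0.002]
ft_force: [-1.7, 0.3, -0.3]
width: 1.0
```

>>> step_arm:
  dp:
    - [1.5, -2.8, 0.4]
    - [1.5, -2.8, 0.4]
    - [1.5, -2.8, 0.4]
    - [1.5, -2.8, 0.4]
    - [1.5, -2.8, 0.4]
  turn:
    - [0, 0, 0]
    - [0, 0, 0]
    - [0, 0, 0]
    - [0, 0, 0]
    - [0, 0, 0]

```text
clock: 2.52
tcp_pos: [427.0, 158.5, 310.6]
eef_rot: [-0.121, -3.139, -0.0]
ft_force: [-0.6, 0.6, -1.1]
width: 0.998
```

```bash

python3 - <<'E'
from h import *
st=sensors.observe(); print(st['tcp_pos'],st['eef_rot'])
p=capture('wrist'); print(np.round(p['hand_eye'],2),p['fx']); w=cloud(p,st); np.savez('w1.npz',w=w,f=p['frame'])
save('w1.png',p)
for t in ['lug','kit','flap','hinge']:
    for d in nets.find_in(t,p)[:3]:
        x,y=map(int,d['xy']); print(t,round(d['score'],2),x,y,np.round(w[y,x]))
x,y,z=w[...,0],w[...,1],w[...,2]
m=(z>40)&(z<90)&(x<720)&(y>50)&(y<250)
P=w[m]; print(cv2.minAreaRect(P[:,:2].astype(np.float32)))
print(np.nanmin(P,0),np.nanmax(P,0))
dk=(z>25)&(z<110)&(p['frame'].max(-1)<50)&(y>50)&(y<250)&(x<720)
n,l,s,c=cv2.connectedComponentsWithStats(dk.astype(np.uint8))
for i in range(1,n):
    if s[i,4]>60: print(c[i],s[i,4],np.nanmedian(w[l==i],0))
E
```

```text
[426.9522639  158.47484841 310.58939704] [-1.21390413e-01 -3.13914832e+00 -8.06496338e-05]
[[  -0.     -0.95   -0.3    77.87]
 [   1.     -0.      0.     -0.53]
 [  -0.     -0.3     0.95 -142.17]
 [   0.      0.      0.      1.  ]] 354.24553803704157
lug 0.57 315 239 [517. 149.  66.]
flap 0.84 313 239 [517. 147.  65.]
hinge 0.7 317 270 [562. 148.  59.]
((562.02783203125, 145.78817749023438), (140.1234588623047, 251.0520782470703), 85.26873779296875)
[436.09674672  66.09537092  40.07718747] [691.44969041 222.43851834  81.10826936]
[314.90728477 181.29139073] 302 [443.84020018 154.97034287  78.04578329]
[280.33185841 341.27876106] 226 [654.84211556  93.47013518  70.57891259]
[314.62555066 341.51982379] 227 [658.0151486  137.477947    70.60074582]
[348.88053097 341.68141593] 226 [661.45140441 181.83913837  70.73229735]
```

View pics/w1.png

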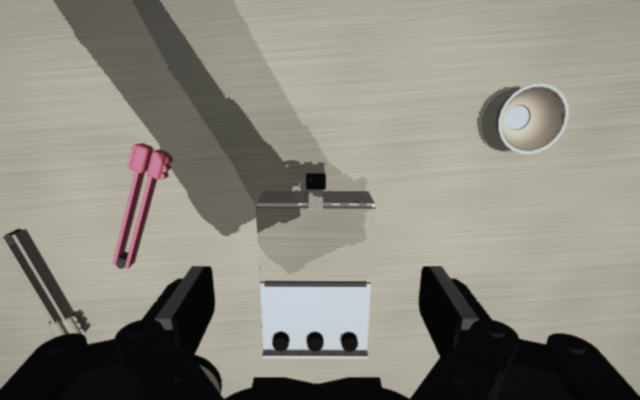

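The wrist picture shows the lug at (315,181), the caps at (280–349,341) and the flap slightly ajar. The box yaw is about −4.5°. I'll descend onto the lug.

>>> step_arm:
  dp:
    - [0.33, -0.06, -1]
    - [0.33, -0.06, -2]
    - [0.33, -0.06, -3]
    - [0.33, -0.06, -4.3]
    - [0.33, -0.06, -4.3]
  turn:
    - [0, 0, 0]
    - [0, 0, 0]
    - [0, 0, 0]
    - [0, 0, 0]
    - [0, 0, 0]

```text
clock: 3.4
tcp_pos: [445.0, 154.0, 50.0]
eef_rot: [-0.12, -3.135, 0.004]
ft_force: [0.3, 0.6, 1.4]
width: 1.0
```

>>> step_arm:
  dp:
    - [0, 0, 0]
    - [0, 0, 0]
    - [0, 0, 0]
    - [0, 0, 0]
    - [0, 0, 0]
  turn:
    - [0, 0, 0]
    - [0, 0, 0]
    - [0, 0, 0]
    - [0, 0, 0]
    - [0, 0, 0]
  claw: 1
  force: 40

```text
clock: 4.03
tcp_pos: [447.6, 155.6, 53.7]
eef_rot: [0.12, 3.137, 0.003]
ft_force: [0.0, 6.2, 0.8]
width: 0.25
```

```bash

python3 - <<'E'
from h import *
st=sensors.observe(); print(st['tcp_pos'],st['eef_rot'],st['ft_force'],st['ft_torque'],st['width'])
p=capture('wrist'); save('w2.png',p)
E
```

```text
[447.64959307 155.58438384  53.7051042 ] [1.20181532e-01 3.13728979e+00 2.95146740e-03] [0.03256412 6.18543225 0.76780199] [ 1.27169191 -0.16733351 -0.10498442] 0.24993641115824286
```

View pics/w2.png

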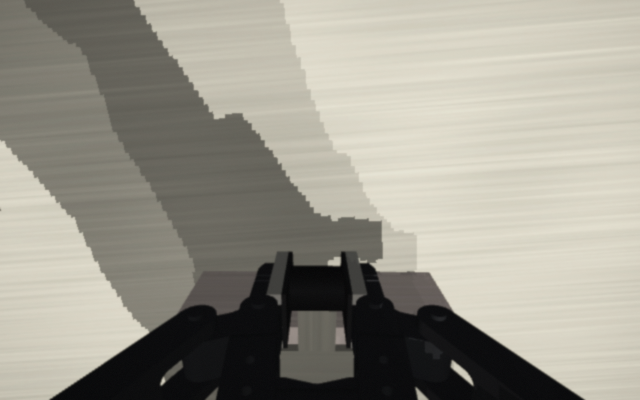

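The opening is about 21 mm and the wrist picture shows the black lug between the pads at (317,285). I'll swing the flap along its arc.

>>> step_arm:
  dp:
    - [0.05, 0.01, 0.28]
    - [0.126, 0.005, 0.555]
    - [0.25, 0, 0.82]
    - [0.386, -0.01, 1.06]
    - [0.386, -0.01, 1.06]
  turn:
    - [0, 0, 0]
    - [0, 0, 0]
    - [0, 0, 0]
    - [0, 0, 0]
    - [0, 0, 0]
  force: 30

```text
clock: 4.7
tcp_pos: [470.6, 153.8, 117.3]
eef_rot: [0.122, 3.138, 0.001]
ft_force: [-1.5, -0.7, 0.5]
width: 0.246
```

>>> step_arm:
  dp:
    - [0.377, -0.03, 0.425]
    - [0.848, -0.066, 0.745]
    - [1.38, -0.108, 0.938]
    - [1.946, -0.152, 0.992]
    - [1.946, -0.152, 0.992]
  turn:
    - [0, 0, 0]
    - [0, 0, 0]
    - [0, 0, 0]
    - [0, 0, 0]
    - [0, 0, 0]

```text
clock: 5.32
tcp_pos: [588.6, 144.1, 176.1]
eef_rot: [0.123, 3.137, -0.0]
ft_force: [-0.5, -2.2, 11.0]
width: 0.249
```

>>> step_arm:
  dp:
    - [0.56, -0.044, -0.087]
    - [1.083, -0.085, -0.31]
    - [1.534, -0.12, -0.657]
    - [1.88, -0.147, -1.1]
    - [1.88, -0.147, -1.1]
  turn:
    - [0, 0, 0]
    - [0, 0, 0]
    - [0, 0, 0]
    - [0, 0, 0]
    - [0, 0, 0]

```text
clock: 5.95
tcp_pos: [701.8, 134.6, 108.8]
eef_rot: [0.124, 3.136, -0.001]
ft_force: [8.4, -4.2, 4.9]
width: 0.243
```

>>> step_arm:
  dp:
    - [0, 0, 0]
    - [0, 0, 0]
    - [0, 0, 1]
    - [0, 0, 2]
    - [-1, 0.1, 3]
  turn:
    - [0, 0, 0]
    - [0, 0, 0]
    - [0, 0, 0]
    - [0, 0, 0]
    - [0, 0, 0]
  claw: 0

```text
clock: 6.58
tcp_pos: [656.2, 139.8, 275.9]
eef_rot: [0.123, 3.137, -0.0]
ft_force: [-0.3, 1.9, -0.3]
width: 1.0
```

>>> step_arm:
  dp:
    - [-3.2, 0.2, 0.4]
    - [-3.2, 0.2, 0.4]
    - [-3.2, 0.2, 0.4]
    - [-3.2, 0.2, 0.4]
    - [-3.2, 0.2, 0.4]
  turn:
    - [0, 0, 0]
    - [0, 0, 0]
    - [0, 0, 0]
    - [0, 0, 0]
    - [0, 0, 0]

```text
clock: 7.2
tcp_pos: [463.5, 152.5, 298.3]
eef_rot: [0.12, 3.138, 0.001]
ft_force: [0.5, -0.2, 0.2]
width: 0.998
```

```bash

python3 - <<'E'
from h import *
st=sensors.observe(); print(st['tcp_pos'],st['eef_rot'])
p=capture('wrist'); w=cloud(p,st); np.savez('w3.npz',w=w,f=p['frame'])
save('w3.png',p)
E
```

```text
[463.50654314 152.46407856 298.33684188] [1.20255973e-01 3.13838629e+00 1.33969492e-03]
```

View pics/w3.png

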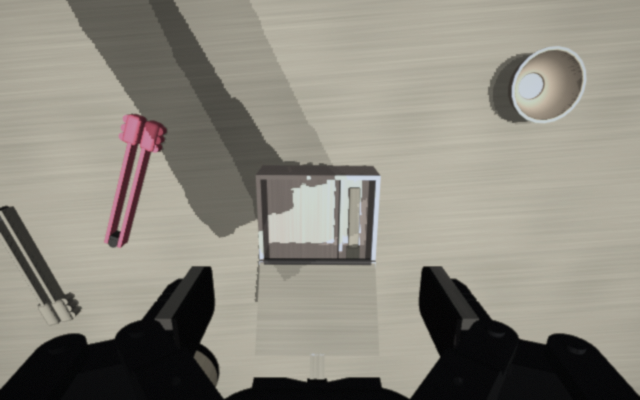

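>>> step_arm:
  dp:
    - [0, -6, 0]
    - [0, -6, 0]
    - [0, -6, 0]
    - [0, -6, 0]
    - [0, -6, 0]
  turn:
    - [0, 0, 0]
    - [0, 0, 1]
    - [0, 0, 2]
    - [0, 0, 2]
    - [0, 0, 2]

```text
clock: 7.88
tcp_pos: [463.9, -163.1, 297.7]
eef_rot: [0.206, -3.135, 0.002]
ft_force: [1.1, 1.6, -0.5]
width: 0.999
```

The flap is folded back. The wide lane is on the left at (300,215) and the knife on the right at (353,215). Next I measure the box and the tongs.

>>> step_arm:
  dp:
    - [0, -1.2, -0.5]
    - [0, -1.2, -0.5]
  turn:
    - [0, 0, 0]
    - [0, 0, 0]

```text
clock: 8.12
tcp_pos: [462.7, -236.8, 266.3]
eef_rot: [0.199, -3.132, 0.003]
ft_force: [0.2, 2.2, 0.1]
width: 1.004
```

```bash

python3 - <<'E'
from h import *
w=np.load('w3.npz')['w']; x,y,z=w[...,0],w[...,1],w[...,2]
m=(z>48)&(z<60)&(x>440)&(x<575)&(y>40)&(y<250)
P=w[m]; r=cv2.minAreaRect(P[:,:2].astype(np.float32)); print('rim',len(P),r,np.round(cv2.boxPoints(r)))
# box-frame yaw -4.6
t=np.radians(-4.6); X=np.array([np.cos(t),np.sin(t)]); Y=np.array([-X[1],X[0]])
bx=(P[:,:2]-[580.5,144])@X; by=(P[:,:2]-[580.5,144])@Y
print('near/far',np.percentile(bx,[.5,2,50,98,99.5]),'y',np.percentile(by,[.5,2,98,99.5]))
a=(w[...,:2]-[580.5,144])@X; b=(w[...,:2]-[580.5,144])@Y
q=(z>24)&(z<40)&(a>-90)&(a<-5)&(abs(b-29)<12); print('divider',q.sum(),np.nanmedian(b[q]),np.nanmedian(z[q]))
q=(z<15)&(a>-80)&(a<-20)&(abs(b+19)<30); print('floor z',np.nanmedian(z[q]))
st=sensors.observe(); print(st['tcp_pos'],st['eef_rot'])
p=capture('wrist'); w=cloud(p,st); np.savez('w4.npz',w=w,f=p['frame']); save('w4.png',p,(0,60,640,400))
x,y,z=w[...,0],w[...,1],w[...,2]
m=(z>9)&(z<26)&(x>520)&(x<730)&(y>-290)&(y<-190)
n,l,s,c=cv2.connectedComponentsWithStats(m.astype(np.uint8)); i=1+np.argmax(s[1:,4]); P=w[l==i]
print(len(P),cv2.minAreaRect(P[:,:2].astype(np.float32)),np.percentile(P[:,2],[5,50,95]))
# arms axis: bins along x
for x0 in range(530,720,15):
    k=(P[:,0]>=x0)&(P[:,0]<x0+15)
    if k.sum()>5: print(x0+7,k.sum(),np.round([P[k,1].min(),P[k,1].max(),(P[k,1].min()+P[k,1].max())/2],1))
E
```

```text
rim 1508 ((528.3192749023438, 148.72015380859375), (140.29681396484375, 104.5958480834961), 85.32879638671875) [[470.  83.]
 [575.  75.]
 [586. 214.]
 [482. 223.]]
near/far [-104.50557984 -104.34608242  -91.83572795   -2.82342395   -1.60361214] y [-69.46292862 -69.14521759  69.97917925  70.39200551]
divider 253 28.97469866085613 33.173098787074025
floor z 3.373717150713162
[ 462.65992963 -236.78999176  266.26732795] [ 0.19856879 -3.13238898  0.00323732]
859 ((595.992431640625, -252.6431884765625), (153.59498596191406, 22.04277801513672), 11.6242036819458) [12.14303306 18.73665787 20.25976124]
537 63 [-263.5 -256.3 -259.9]
552 60 [-260.8 -253.4 -257.1]
567 57 [-256.8 -249.9 -253.4]
582 56 [-254.  -246.9 -250.4]
597 55 [-251.2 -243.8 -247.5]
612 56 [-248.4 -240.6 -244.5]
627 50 [-245.7 -237.8 -241.7]
642 186 [-253.7 -231.1 -242.4]
657 174 [-251.3 -228.  -239.7]
672 60 [-249.2 -227.6 -238.4]
```

View pics/w4.png

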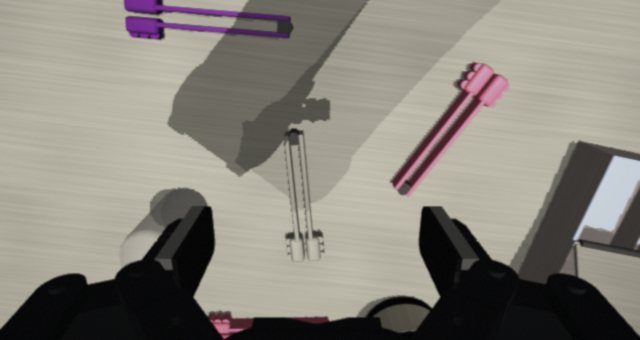

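The steel tongs are clear in this picture: tail at (293,195 full frame), heads at (305,305). The fit took in only one arm, so I'll refit on the whole tool.

```bash

python3 - <<'E'
from h import *
w=np.load('w4.npz')['w']; x,y,z=w[...,0],w[...,1],w[...,2]
t=np.radians(11.4); X=np.array([np.cos(t),np.sin(t)]); Y=np.array([-X[1],X[0]])
m=(z>9)&(z<26)&(x>500)&(x<730)&(y>-290)&(y<-190); P=w[m]
for it in range(2):
    a=(P[:,:2]-[600,-245])@X; b=(P[:,:2]-[600,-245])@Y
    print(len(P),'a',np.percentile(a,[0,.5,99.5,100]))
    for a0 in range(-95,95,15):
        k=(a>=a0)&(a<a0+15)
        if k.sum()>5: print(a0+7,k.sum(),np.round([b[k].min(),b[k].max(),(b[k].min()+b[k].max())/2],1))
    break
E
```

```text
1953 a [-101.36598917  -99.84508506   70.57663063   71.91590447]
-88 185 [-5.2 16.8  5.8]
-73 120 [-5.1 16.9  5.9]
-58 114 [-4.9 16.9  6. ]
-43 114 [-4.8 17.   6.1]
-28 106 [-4.8 17.2  6.2]
-13 106 [-4.7 17.2  6.2]
2 103 [-5.  17.4  6.2]
17 98 [-4.7 17.4  6.4]
32 205 [-16.1  29.1   6.5]
47 353 [-17.5  30.2   6.3]
62 332 [-17.2  30.2   6.5]
77 16 [-9.3 21.7  6.2]
```

>>> step_arm:
  dp:
    - [1.245, -0.245, -1]
    - [1.245, -0.245, -2]
    - [1.245, -0.245, -3.3]
    - [1.245, -0.245, -3.7]
    - [1.245, -0.245, -3.7]
  turn:
    - [0.27, -1.3, 0.73]
    - [0.27, -1.3, 0.73]
    - [0.27, -1.3, 0.73]
    - [0.27, -1.3, 0.73]
    - [0.27, -1.3, 0.73]

```text
clock: 8.8
tcp_pos: [536.1, -246.3, 41.8]
eef_rot: [-0.313, 2.995, 0.033]
ft_force: [0.4, -0.2, -0.1]
width: 1.003
```

```bash

python3 - <<'E'
from h import *
st=sensors.observe(); M=R.from_rotvec(st['eef_rot']).as_matrix(); print(st['tcp_pos'],np.round(M,3),'yaw y',np.degrees(np.arctan2(M[1,1],M[0,1])))
E
```

```text
[ 536.11537963 -246.34724391   41.80269728] [[-0.97  -0.207  0.127]
 [-0.204  0.978  0.035]
 [-0.132  0.008 -0.991]] yaw y 101.95447432267315
```

>>> step_arm:
  dp:
    - [0.02, -0.087, -0.3]
    - [0.02, -0.087, -0.613]
    - [0.02, -0.087, -0.613]
  turn:
    - [0, 0, 0]
    - [0, 0, 0]
    - [0, 0, 0]

```text
clock: 9.18
tcp_pos: [539.3, -252.1, 8.8]
eef_rot: [-0.312, 2.988, 0.03]
ft_force: [-0.8, 0.3, 0.9]
width: 0.999
```

>>> step_arm:
  dp:
    - [0, 0, 0]
    - [0, 0, 0]
    - [0, 0, 0]
    - [0, 0, 0]
    - [0, 0, 0]
  turn:
    - [0, 0, 0]
    - [0, 0, 0]
    - [0, 0, 0]
    - [0, 0, 0]
    - [0, 0, 0]
  claw: 1
  force: 80

```text
clock: 9.8
tcp_pos: [539.7, -252.3, 9.8]
eef_rot: [-0.313, 2.987, 0.029]
ft_force: [-4.5, 1.3, 11.2]
width: 0.229
```

```bash
cat > plan.py <<'E'
from h import *
O=np.array([581,144.4,0.]); YB=-4.65
st0p=np.array([539.7,-252.3,9.8]); st0r=R.from_rotvec([-0.313,2.987,0.029])
G=np.array([-45.9-87.5,0,9.8])       # TCP relative to head bottom front corner, tongs axes
Rt0=R.from_euler('z',11.7,degrees=True); RB=R.from_euler('z',YB,degrees=True)
def pose(X,Z,phi,y=-19,G=G):
    Rt=RB*R.from_euler('y',phi,degrees=True)
    return O+RB.apply([X,y,Z])+Rt.apply(G), Rt*Rt0.inv()*st0r
def show(wps,st=None,G=G):
    st=st or sensors.observe(); c=R.from_rotvec(st['eef_rot'])
    for w in wps:
        p,r=pose(*w,G=G); print(w,'tcp',np.round(p),'dp',np.round((p-st['tcp_pos'])/60,2),'turn',np.round(np.degrees((r*c.inv()).as_rotvec())/6,2))
E
python3 - <<'E'
from plan import *
show([(-108,126,22),(-108,66,22),(-34,36,22),(40,6,22)])
E
```

```text
(-108, 126, 22) tcp [352. 144. 185.] dp [-3.12  6.6   2.92] turn [-0.22  3.67 -2.69]
(-108, 66, 22) tcp [352. 144. 125.] dp [-3.12  6.6   1.92] turn [-0.22  3.67 -2.69]
(-34, 36, 22) tcp [426. 138.  95.] dp [-1.9   6.5   1.42] turn [-0.22  3.67 -2.69]
(40, 6, 22) tcp [500. 132.  65.] dp [-0.67  6.4   0.92] turn [-0.22  3.67 -2.69]
```

>>> step_arm:
  dp:
    - [0, 0, 0.5]
    - [0, 0, 1]
    - [0, 0, 2]
    - [0, 0, 3]
    - [0, 0, 3]
  turn:
    - [0, 0, 0]
    - [0, 0, 0]
    - [0, 0, 0]
    - [0, 0, 0]
    - [0, 0, 0]

```text
clock: 10.42
tcp_pos: [541.1, -253.2, 193.6]
eef_rot: [-0.312, 2.981, 0.025]
ft_force: [0.5, 0.0, -2.1]
width: 0.227
```

>>> step_arm:
  dp:
    - [-2.36, 6.56, 0]
    - [-2.36, 6.56, 0]
    - [-2.36, 6.56, 0]
    - [-2.36, 6.56, 0]
    - [-2.36, 6.56, 0]
  turn:
    - [-0.22, 3.67, -2.69]
    - [-0.22, 3.67, -2.69]
    - [-0.22, 3.67, -2.69]
    - [-0.22, 3.67, -2.69]
    - [-0.22, 3.67, -2.69]

```text
clock: 11.05
tcp_pos: [434.4, 38.7, 188.2]
eef_rot: [-0.112, -2.894, -0.023]
ft_force: [2.3, 0.4, -1.3]
width: 0.228
```

```bash

python3 - <<'E'
from plan import *
st=sensors.observe(); print(st['tcp_pos'],st['eef_rot'])
show([(-60,110,22),(-60,46,22)])
E
```

```text
[434.37286401  38.65162486 188.22643838] [-0.11199172 -2.89367876 -0.02281811]
(-60, 110, 22) tcp [400. 140. 169.] dp [-0.57  1.69 -0.32] turn [ 0.   -0.01 -0.  ]
(-60, 46, 22) tcp [400. 140. 105.] dp [-0.57  1.69 -1.39] turn [ 0.   -0.01 -0.  ]
```

>>> step_arm:
  dp:
    - [-0.57, 1.69, -0.2]
    - [-0.57, 1.69, -0.32]
    - [-0.57, 1.69, -0.32]
    - [-0.57, 1.69, -0.32]
  turn:
    - [0, 0, 0]
    - [0, 0, 0]
    - [0, 0, 0]
    - [0, 0, 0]

```text
clock: 11.55
tcp_pos: [401.4, 137.7, 169.5]
eef_rot: [-0.113, -2.895, -0.023]
ft_force: [0.2, -0.8, -1.0]
width: 0.228
```

```bash

python3 - <<'E'
from plan import *
st=sensors.observe(); print(st['tcp_pos'],st['eef_rot'])
ims=[]
for n in ['scene','top','wrist']:
    p=capture(n); w=cloud(p,st); np.savez('c_'+n,w=w,f=p['frame'])
    q=RB.inv().apply((w-O).reshape(-1,3)).reshape(w.shape)
    x,y,z=q[...,0],q[...,1],q[...,2]
    m=(abs(y+19)<26)&(x>-150)&(x<-30)&(z>75)&(z<200)
    print(n,m.sum())
    for x0 in range(-150,-30,10):
        k=m&(x>=x0)&(x<x0+10)
        if k.sum()>3: print(x0+5,k.sum(),'z',np.round(np.percentile(z[k],[5,50,95])),'y',np.round([y[k].min(),y[k].max()],1))
f=np.load('c_scene.npz')['f'][...,::-1][150:300,280:480]; g=np.load('c_wrist.npz')['f'][...,::-1]
cv2.imwrite('pics/c1.png',np.hstack([cv2.resize(f,(533,400)),cv2.resize(g[:,200:440],(240,400))]))
show([(-60,46,22),(-10,26,22),(40,6,22)])
p,r=pose(-60,110,22); print('expected tail', O+RB.apply([-60-162,-19,110+65]))
E
```

```text
[401.36415479 137.66036413 169.53752453] [-0.11272959 -2.89459912 -0.02304282]
scene 595
-145 53 z [147. 159. 167.] y [-33.6 -10.7]
-135 45 z [143. 156. 164.] y [-32.5 -11.3]
-125 51 z [140. 153. 160.] y [-34.2 -10.3]
-115 49 z [133. 147. 155.] y [-32.5 -10.8]
-105 44 z [132. 145. 151.] y [-34.9 -10.7]
-95 50 z [126. 140. 148.] y [-32.2 -10.4]
-85 52 z [128. 138. 143.] y [-43.5   2.1]
-75 88 z [126. 135. 139.] y [-44.6   1.8]
-65 87 z [118. 131. 135.] y [-43.8   2.7]
-55 76 z [117. 127. 131.] y [-43.7   3.5]
top 0
wrist 1186
-145 424 z [158. 165. 168.] y [-32.5 -10.5]
-135 376 z [149. 161. 164.] y [-32.4 -10.7]
-125 347 z [145. 157. 160.] y [-32.3 -10.3]
-115 36 z [134. 141. 155.] y [-27.7 -14.8]
(-60, 46, 22) tcp [400. 140. 105.] dp [-0.03  0.05 -1.08] turn [-0.    0.    0.02]
(-10, 26, 22) tcp [450. 136.  85.] dp [ 0.8  -0.02 -1.41] turn [-0.    0.    0.02]
(40, 6, 22) tcp [500. 132.  65.] dp [ 1.63 -0.09 -1.75] turn [-0.    0.    0.02]
expected tail [358.1904041  143.45980018 175.        ]
```

View pics/c1.png

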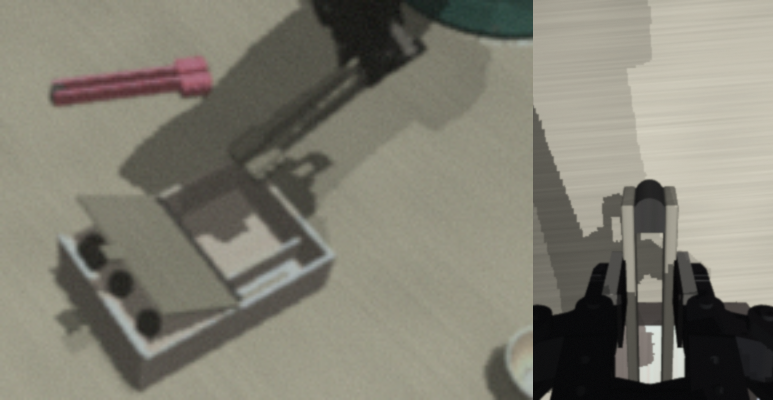

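The tongs are held heads down at 21.8°, over the opening and lined up with the wide lane. The heads are at about (250,160) in the left picture. I'll lower them in and slide them along their axis.

>>> step_arm:
  dp:
    - [-0.03, 0.05, -0.5]
    - [-0.03, 0.05, -1.08]
    - [-0.03, 0.05, -1.08]
    - [0.4, 0.01, -1.25]
    - [0.8, -0.02, -1.41]
  turn:
    - [0, 0, 0]
    - [0, 0, 0]
    - [0, 0, 0]
    - [0, 0, 0]
    - [0, 0, 0]

```text
clock: 12.32
tcp_pos: [451.0, 136.7, 86.6]
eef_rot: [-0.113, -2.897, -0.025]
ft_force: [-0.2, 0.3, -0.3]
width: 0.225
```

```bash

python3 - <<'E'
from plan import *
st=sensors.observe(); print(st['tcp_pos'],st['ft_force'])
show([(15,18,22),(36,9,22),(50,8,20),(66,8,18),(72,8,16)])
E
```

```text
[451.04312382 136.71777707  86.56860565] [-0.17606438  0.28039014 -0.2537734 ]
(15, 18, 22) tcp [475. 134.  77.] dp [ 0.4  -0.05 -0.16] turn [-0.01  0.01  0.01]
(36, 9, 22) tcp [496. 132.  68.] dp [ 0.74 -0.07 -0.31] turn [-0.01  0.01  0.01]
(50, 8, 20) tcp [508. 131.  63.] dp [ 0.94 -0.09 -0.4 ] turn [-0.04 -0.32  0.01]
(66, 8, 18) tcp [522. 130.  59.] dp [ 1.18 -0.11 -0.47] turn [-0.07 -0.65  0.01]
(72, 8, 16) tcp [526. 130.  54.] dp [ 1.25 -0.12 -0.54] turn [-0.09 -0.98  0.01]
```

>>> step_arm:
  dp:
    - [0.4, -0.05, -0.16]
    - [0.74, -0.07, -0.31]
    - [0.94, -0.09, -0.4]
    - [1.18, -0.11, -0.47]
    - [1.18, -0.11, -0.47]
  turn:
    - [0, 0, 0]
    - [0, 0, 0]
    - [-0.03, -0.32, 0]
    - [-0.06, -0.65, 0]
    - [-0.06, -0.65, 0]

```text
clock: 12.95
tcp_pos: [520.5, 130.4, 57.5]
eef_rot: [-0.115, -2.965, -0.019]
ft_force: [1.2, 0.3, -1.0]
width: 0.226
```

```bash

python3 - <<'E'
from plan import *
st=sensors.observe(); print(st['tcp_pos'],st['ft_force'])
show([(74,7,14),(82,7,9),(90,6,4),(95,6,1),(97,5,0),(100,5,0)])
E
```

```text
[520.48425181 130.39859618  57.52264086] [ 1.16610733  0.2798715  -1.00544642]
(74, 7, 14) tcp [527. 130.  49.] dp [ 0.1  -0.01 -0.15] turn [-0.05 -0.67  0.  ]
(82, 7, 9) tcp [531. 129.  38.] dp [ 0.18 -0.02 -0.33] turn [-0.12 -1.5   0.  ]
(90, 6, 4) tcp [537. 129.  25.] dp [ 0.28 -0.02 -0.54] turn [-0.19 -2.33  0.  ]
(95, 6, 1) tcp [541. 129.  18.] dp [ 0.35 -0.03 -0.66] turn [-0.23 -2.83  0.  ]
(97, 5, 0) tcp [543. 128.  15.] dp [ 0.38 -0.03 -0.71] turn [-0.24 -2.99  0.  ]
(100, 5, 0) tcp [546. 128.  15.] dp [ 0.43 -0.04 -0.71] turn [-0.24 -2.99  0.  ]
```

>>> step_arm:
  dp:
    - [0.12, -0.01, 0]
    - [0.2, -0.02, -0.15]
    - [0.29, -0.02, -0.36]
    - [0.33, -0.03, -0.55]
    - [0.35, -0.03, -0.66]
  turn:
    - [0, 0, 0]
    - [-0.05, -0.67, 0]
    - [-0.13, -1.6, 0]
    - [-0.19, -2.33, 0]
    - [-0.23, -2.83, 0]

```text
clock: 13.58
tcp_pos: [541.1, 128.7, 17.3]
eef_rot: [0.115, 3.017, 0.0]
ft_force: [0.9, 0.2, -0.9]
width: 0.233
```

```bash

python3 - <<'E'
from plan import *
st=sensors.observe(); print(st['tcp_pos'],st['ft_force'],st['ft_torque'])
show([(97,5,0),(100,4,0)])
E
```

```text
[541.07126987 128.70230953  17.30697178] [ 0.85702421  0.21656651 -0.86513639] [-0.03595201  0.17427564 -0.05372964]
(97, 5, 0) tcp [543. 128.  15.] dp [ 0.04 -0.   -0.04] turn [-0.01 -0.16 -0.  ]
(100, 4, 0) tcp [546. 128.  14.] dp [ 0.08 -0.01 -0.06] turn [-0.01 -0.16 -0.  ]
```

Still no contact. I'll lower the tongs flat first, then push forward a little at a time.

>>> step_arm:
  dp:
    - [0.04, 0, -0.04]
    - [0.05, 0, -0.06]
  turn:
    - [-0.01, -0.16, 0]
    - [-0.01, -0.16, 0]

```text
clock: 13.82
tcp_pos: [544.6, 128.7, 14.1]
eef_rot: [0.115, 3.002, -0.0]
ft_force: [-0.7, 0.6, -0.4]
width: 0.232
```

>>> step_arm:
  dp:
    - [0.04, -0.003, -0.01]
    - [0.04, -0.003, -0.01]
  turn:
    - [0, 0, 0]
    - [0, 0, 0]

```text
clock: 14.08
tcp_pos: [546.2, 128.6, 13.7]
eef_rot: [0.116, 3.004, 0.001]
ft_force: [-13.4, 1.2, 20.2]
width: 0.226
```

>>> step_arm:
  dp:
    - [0.03, -0.002, 0]
    - [0.03, -0.002, 0]
  turn:
    - [0, 0, 0]
    - [0, 0, 0]

```text
clock: 14.32
tcp_pos: [546.4, 128.5, 13.7]
eef_rot: [0.115, 3.007, 0.001]
ft_force: [-30.4, 0.9, 37.4]
width: 0.234
```

>>> step_arm:
  dp:
    - [0, 0, 0]
    - [0, 0, 0]
    - [0, 0, 0]
    - [0, 0, 0]
  turn:
    - [0, 0, 0]
    - [0, 0, 0]
    - [0, 0, 0]
    - [0, 0, 0]
  claw: 0.5

```text
clock: 14.82
tcp_pos: [548.6, 128.2, 13.2]
eef_rot: [0.115, 3.001, -0.001]
ft_force: [0.9, 0.2, -0.5]
width: 0.5
```

>>> step_arm:
  dp:
    - [-0.07, 0, 0.5]
    - [-0.15, 0, 1]
    - [-0.6, 0.05, 2]
    - [-1.2, 0.1, 3]
    - [-1.6, 0.2, 4]
  turn:
    - [0, 0, 0]
    - [0, 0, 0]
    - [0, 0.5, 0]
    - [0, 1.0, 0]
    - [0, 1.4, 0]

```text
clock: 15.45
tcp_pos: [456.3, 138.8, 242.7]
eef_rot: [-0.12, -3.129, 0.011]
ft_force: [0.1, 1.5, 0.1]
width: 0.502
```

>>> step_arm:
  dp:
    - [0, 0.1, 0.7]
    - [0, 0.1, 0.7]
  turn:
    - [0, 0, 0]
    - [0, 0, 0]

```text
clock: 15.7
tcp_pos: [458.6, 146.0, 285.9]
eef_rot: [-0.118, -3.134, 0.004]
ft_force: [-0.1, 0.5, -0.9]
width: 0.502
```

```bash

python3 - <<'E'
from plan import *
st=sensors.observe(); print(st['tcp_pos'],st['eef_rot'])
p=capture('wrist'); w=cloud(p,st); save('d1.png',p)
q=RB.inv().apply((w-O).reshape(-1,3)).reshape(w.shape); x,y,z=q[...,0],q[...,1],q[...,2]
m=(y>-60)&(y<22)&(x>-97)&(x<-4)&(z>10)&(z<45)
for x0 in range(-95,0,10):
    k=m&(x>=x0)&(x<x0+10)
    if k.sum()>3: print(x0+5,k.sum(),'z',np.round(np.percentile(z[k],[5,50,95]),1),'y',np.round([y[k].min(),y[k].max()],1))
print('tail',np.percentile(x[m],[.2,1]))
# lug
lg=(p['frame'].max(-1)<45)&(x>90)&(x<140)&(abs(y)<25)&(z>100)&(z<160); print('lug',lg.sum(),np.nanmedian(q[lg],0),np.nanmedian(w[lg],0))
s=capture('scene'); ws=cloud(s); qs=RB.inv().apply((ws-O).reshape(-1,3)).reshape(ws.shape)
lg=(s['frame'].max(-1)<45)&(qs[...,0]>90)&(qs[...,0]<140)&(abs(qs[...,1])<25)&(qs[...,2]>100)&(qs[...,2]<160); print('lug',lg.sum(),np.nanmedian(qs[lg],0))
E
```

```text
[458.58709266 145.97295526 285.94272415] [-0.11822978 -3.13440568  0.00374023]
-70 174 z [11.9 22.5 24.2] y [-30.2  -8.5]
-60 107 z [21.6 23.1 24.4] y [-30.2  -8.4]
-50 61 z [22.  23.3 24.5] y [-29.1  -8.3]
-40 59 z [22.3 23.3 24.6] y [-29.2  -8.3]
-30 61 z [21.7 23.2 24.5] y [-29.3  -8.2]
-20 59 z [22.2 23.3 24.4] y [-29.4  -8.2]
-10 59 z [21.6 23.1 24.4] y [-29.4  -8.1]
0 8 z [15.4 23.  23.8] y [-29.5  -8.1]
tail [-74.92033528 -74.65803243]
lug 0 [nan nan nan] [nan nan nan]
lug 53 [114.05960838   2.20610031 141.52663708]
  return np.nanmean(a, axis, out=out, keepdims=keepdims)
```

View pics/d1.png

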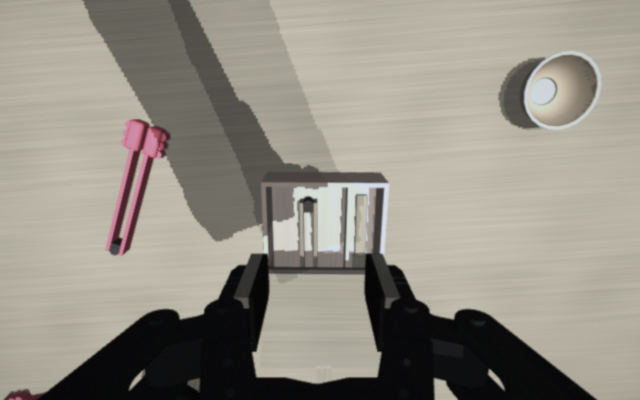

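The tongs are flat (tops at z 23–24.5) with the tail at box x −74.8, so the heads are at the end wall. The knife is still in its lane. I'll go back for the lug.

>>> step_arm:
  dp:
    - [4.02, -0.19, 0]
    - [4.02, -0.19, 0]
    - [4.02, -0.19, 0]
    - [4.02, -0.19, 0]
    - [4.02, -0.19, 0]
  turn:
    - [0, 0, 0]
    - [0, 0, 0]
    - [0, 0, 0]
    - [0, 0, 0]
    - [0, 0, 0]
  claw: 0

```text
clock: 16.42
tcp_pos: [700.6, 131.7, 278.9]
eef_rot: [-0.123, -3.127, 0.015]
ft_force: [-0.3, -0.6, -0.9]
width: 1.002
```

```bash

python3 - <<'E'
from plan import *
st=sensors.observe(); print((np.array([700,134.8,112])-st['tcp_pos'])/60,st['eef_rot'])
E
```

```text
[-0.01066864  0.05154133 -2.78246582] [-0.12311349 -3.126655    0.01545857]
```

>>> step_arm:
  dp:
    - [0, 0.05, -1]
    - [0, 0.05, -2]
    - [0, 0.05, -2.78]
    - [0, 0.05, -2.78]
  turn:
    - [0, 0, 0]
    - [0, 0, 0]
    - [0, 0, 0]
    - [0, 0, 0]

```text
clock: 16.92
tcp_pos: [696.1, 136.2, 112.5]
eef_rot: [-0.12, -3.124, 0.013]
ft_force: [-0.8, 0.3, 0.8]
width: 0.997
```

>>> step_arm:
  dp:
    - [0, 0, 0]
    - [0, 0, 0]
    - [0, 0, 0]
    - [0, 0, 0]
    - [0, 0, 0]
  turn:
    - [0, 0, 0]
    - [0, 0, 0]
    - [0, 0, 0]
    - [0, 0, 0]
    - [0, 0, 0]
  claw: 1
  force: 30

```text
clock: 17.55
tcp_pos: [699.5, 134.8, 117.4]
eef_rot: [-0.122, -3.132, 0.012]
ft_force: [1.2, -8.3, 3.2]
width: 0.243
```

>>> step_arm:
  dp:
    - [-0.3, 0.024, 0.372]
    - [-0.751, 0.06, 0.718]
    - [-1.273, 0.103, 0.942]
    - [-1.834, 0.149, 1.028]
    - [-1.834, 0.149, 1.028]
  turn:
    - [0, 0, 0]
    - [0, 0, 0]
    - [0, 0, 0]
    - [0, 0, 0]
    - [0, 0, 0]

```text
clock: 18.18
tcp_pos: [587.4, 144.2, 179.3]
eef_rot: [-0.121, -3.131, 0.01]
ft_force: [-1.2, -10.9, 5.1]
width: 0.247
```

>>> step_arm:
  dp:
    - [-0.565, 0.046, -0.053]
    - [-1.098, 0.09, -0.247]
    - [-1.569, 0.128, -0.567]
    - [-1.946, 0.159, -0.992]
    - [-1.946, 0.159, -0.992]
  turn:
    - [0, 0, 0]
    - [0, 0, 0]
    - [0, 0, 0]
    - [0, 0, 0]
    - [0, 0, 0]

```text
clock: 18.8
tcp_pos: [469.8, 153.8, 117.5]
eef_rot: [-0.121, -3.128, 0.012]
ft_force: [-9.9, -9.9, 3.0]
width: 0.251
```

>>> step_arm:
  dp:
    - [-0.15, 0, -0.25]
    - [-0.259, 0.01, -0.507]
    - [-0.372, 0.02, -0.948]
    - [-0.397, 0.02, -1.25]
    - [-0.397, 0.02, -1.25]
  turn:
    - [0, 0, 0]
    - [0, 0, 0]
    - [0, 0, 0]
    - [0, 0, 0]
    - [0, 0, 0]

```text
clock: 19.42
tcp_pos: [447.0, 155.6, 42.9]
eef_rot: [-0.121, -3.128, 0.011]
ft_force: [-8.0, -4.9, 0.1]
width: 0.249
```

>>> step_arm:
  dp:
    - [0, 0, -0.05]
    - [0, 0, -0.08]
  turn:
    - [0, 0, 0]
    - [0, 0, 0]

```text
clock: 19.68
tcp_pos: [446.9, 155.7, 39.0]
eef_rot: [-0.12, -3.128, 0.01]
ft_force: [-10.6, -6.2, 4.5]
width: 0.245
```

>>> step_arm:
  dp:
    - [0.03, 0.01, -0.08]
    - [0.03, 0.01, -0.08]
  turn:
    - [0, 0, 0]
    - [0, 0, 0]

```text
clock: 19.92
tcp_pos: [447.6, 155.7, 34.3]
eef_rot: [-0.121, -3.125, 0.011]
ft_force: [-20.6, -9.6, 14.7]
width: 0.247
```

>>> step_arm:
  dp:
    - [0, 0, -0.02]
    - [0, 0, -0.02]
    - [0, 0, -0.02]
  turn:
    - [0, 0, 0]
    - [0, 0, 0]
    - [0, 0, 0]

```text
clock: 20.3
tcp_pos: [447.9, 155.8, 33.7]
eef_rot: [-0.121, -3.126, 0.01]
ft_force: [-23.7, -11.9, 35.1]
width: 0.254
```

>>> step_arm:
  dp:
    - [0, 0, 0]
    - [0, 0, 0]
    - [0, 0, 0]
    - [0, 0, 1]
    - [0, 0, 2.5]
  turn:
    - [0, 0, 0]
    - [0, 0, 0]
    - [0, 0, 0]
    - [0, 0, 0]
    - [0, 0, 0]
  claw: 0

```text
clock: 20.92
tcp_pos: [449.7, 156.5, 156.5]
eef_rot: [-0.12, -3.13, 0.012]
ft_force: [1.0, 1.4, 1.8]
width: 1.003
```

>>> step_arm:
  dp:
    - [-0.3, 0, 2]
    - [-0.3, 0, 2]
    - [-0.3, 0, 2]
  turn:
    - [0, 0, 0]
    - [0, 0, 0]
    - [0, 0, 0]

```text
clock: 21.3
tcp_pos: [433.1, 157.8, 278.8]
eef_rot: [-0.119, -3.135, 0.0]
ft_force: [0.1, -0.6, -1.2]
width: 1.002
```

```bash

python3 - <<'E'
from plan import *
st=sensors.observe(); print(st['tcp_pos'],st['eef_rot'])
ims=[]
for n in ['wrist','scene','top']:
    p=capture(n); w=cloud(p,st); ims.append(p['frame'][...,::-1])
    q=RB.inv().apply((w-O).reshape(-1,3)).reshape(w.shape); x,y,z=q[...,0],q[...,1],q[...,2]
    m=(abs(y)<60)&(x>-98)&(x<-6)&(z>45)&(z<80)
    A=np.c_[x[m],np.ones(m.sum())]; c=np.linalg.lstsq(A,z[m],rcond=None)[0]
    dk=(abs(y)<60)&(x>6)&(x<65)&(z>45)&(z<80)
    B=np.c_[x[dk],np.ones(dk.sum())]; e=np.linalg.lstsq(B,z[dk],rcond=None)[0]
    print(n,m.sum(),'flap slope,z0',c,'deck',e)
    lg=(p['frame'].max(-1)<45)&(x>-155)&(x<-115)&(abs(y)<25)&(z>30)&(z<100)
    if lg.sum(): print('lug top',lg.sum(),np.percentile(z[lg],[50,90,97]),np.median(x[lg]))
cv2.imwrite('pics/e1.png',np.hstack([cv2.resize(ims[0][100:400,180:480],(400,400)),cv2.resize(ims[1][170:310,280:420],(400,400))]))
E
```

```text
[433.10462232 157.76162221 278.81943271] [-1.18716341e-01 -3.13475379e+00  2.27460512e-04]
wrist 7929 flap slope,z0 [-2.15924095e-04  5.73370614e+01] deck [-6.98400068e-04  5.73077842e+01]
lug top 319 [63.07571739 64.64785919 65.18575682] -139.00257433293987
scene 1510 flap slope,z0 [-2.34296210e-03  5.72887225e+01] deck [-1.70712389e-03  5.73053745e+01]
lug top 37 [62.07589569 64.54546506 64.82083878] -134.18435676250925
top 837 flap slope,z0 [9.84381189e-03 5.78082204e+01] deck [-8.64484381e-03  5.77417064e+01]
```

View pics/e1.png

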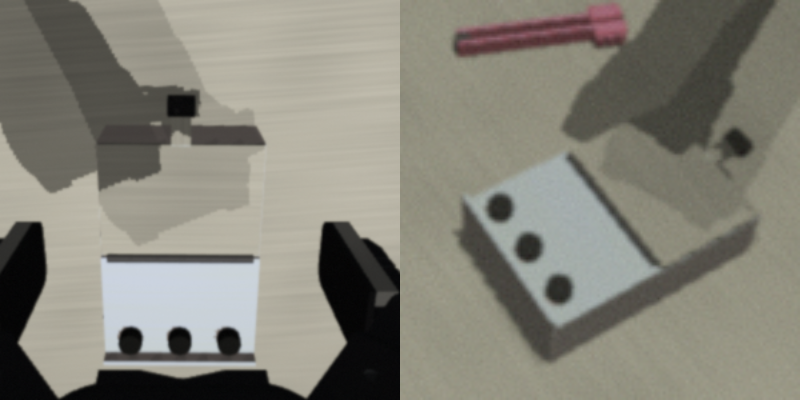

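The flap is level with the deck, with a slope near zero, and the lug top is at z 65 (56+9), so it is fully shut. The arm is clear of everything. I'm handing in.

```bash
python3 -c "
from rig import arm; print(arm.close_job())"
```

```text
the job is handed in; nothing more can be done
None
```

The steel tongs are in the wide lane of the lower tier, heads first, and the flap is shut over them. I handed the job in with the arm clear, at about 21.5 s of the 72 s allowed.

I pinched the lug and swung the flap right over. I then picked up the steel tongs, not the pink or purple look-alikes, and slid them in tilted and levelled them under the deck. After pushing them to the end wall I released them and swung the flap back by its lug.

**Tongs:** checked before shutting the flap. The tail was at box x −74.8, where −74.5 is expected with the heads touching the end wall. The tops were at z 23–24.5, so they lay flat on the floor.

**Flap:** checked after letting go. The flap plate's slope against the deck is about 0.000 to −0.002 in the wrist and scene cameras. The lug's top is at 65 mm, as it should be when shut. The top camera's fit was noisier, with slopes of about 0.01 of opposite sign on flap and deck.

**Forces:** the highest wrist force I read was about 48 N, while pushing the tongs against the wall. The limit is 120 N.

**Knife and bystanders:** the knife was in the narrow lane when I last saw inside the box. I did not measure the sauce bottle, tub and ramekin again at the end, but no move went near them.

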